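Put the green knife back in its colour-coded drawer

ROBOT

A 6-joint arm with a two-finger parallel gripper is mounted at the origin on the work surface. World frame = base frame: x ahead of the robot, y to its left, z up, the work surface at z = 0. Lengths are in m, angles in rad, forces in N, time in s.
With the tool pointing down it reaches from about 0.35 to 0.975 m from the base axis. Payload 17.4 kg.
Tool frame: the origin (TCP) lies midway between the tips of the shut fingers; the grasp point (between the pads) lies 19 mm behind it; x points along the fingers, y is the direction in which the jaws open and shut, and the axes are right-handed (so a half turn about x gives the same grasp; the last joint's range is limited). The gripper opens to 85 mm and grips with 20 to 120 N. Pads are 22 mm wide; open, the fingers measure 114 mm over their backs; the gripper's body (76 mm by 85 mm) begins 54 mm behind the grasp point. The pads swing forward as they close: fully open they stand 13 mm farther back than shut.
Start: joints at [-1.194, 0.116, 1.442, -0, 1.584, -0.038], TCP at [0.272, -0.618, 0.231] pointing down, gripper open.
Joint ranges: [-2.83, 2.83], [-0.83, 2.19], [0.07, 2.5], [-1.14, 4.28], [0.01, 3], [-2.97, 2.97]. Speed limits (rad/s): [1.89, 1.89, 2.22, 3.14, 3.14, 3.14].

INTERFACE

Orientations are given as a rotation vector (axis times angle).
In Python, from cell import * gives the robot as it stands.
- The arm moves only by the tool servo_tool, never from a script. Its argument "series" is a list of rows, each an object of numbers: "rx", "ry", "rz": the turn, a rotation vector about the tool's x, y, z in rad; "tx", "ty", "tz": the shift along the tool's x, y, z in mm; "fingers": the opening, from -1 (shut) to 1 (fully open), so that 0 is half open. A call has 1 to 5 rows; each row is the pose to reach, as a shift and turn from the pose commanded when the call began, along the tool's axes at that moment; what a row does not reach only later rows make up. A row lasts 1/8 s, in which the tool goes at most 62.5 mm and 10.7 degrees, less where a joint would pass 70% of its speed; a pose out of reach is approached as far as the arm can. A call with a gripper value outside its range is refused whole. The fingers move at their own pace and stop on an object; "squeeze" is the grip in N (left out, the last holds). Time passes only in rows, so rows that repeat a pose let the fingers close. It gives the time, the measured TCP pose, the force and the opening at its end, in the units of the state.
- get_obs(): the state, without advancing time (a new reading comes with each control period).
- camera(name): name is "scene" or "top" or "wrist"; returns a dict with "image" (384x512x3 uint8, blue, green, red), "intrinsics" (3x3 intrinsics, pixels), "dist_coeffs" ([k1, k2, p1, p2, k3] as OpenCV has them; the pictures are not rectified), "xyz" and "attitude" of the camera in the world; the wrist camera has in their place "T_tool_cam" (4x4, takes a point from camera to tool coordinates, whose origin is the TCP and whose axes are the tool frame's). Camera axes: x right, y up, looking along -z (the intrinsics and any distortion apply to the point x, -y, -z); pixel columns grow to the right and rows downward; lengths in m; the calibration is good to about 2 mm. A picture is of the moment at which its call begins: read the wrist's pose just before it. There is no depth.
- job_done(): hands the job in, once; it reports no verdict.
The state is a dict: "t": time; "joint_positions": joint angles; "qvel": joint speeds; "effort": joint torques, N m; "eef_pos": TCP position; "orientation": TCP orientation; "ft_force": force on the tool from outside, world axes, zero at the start; "moment": the same for the moment, N m; "grip_width": opening from 0.0 (shut) to 1.0 (fully open).
Only numpy, scipy, OpenCV 4.12 (cv2) and the standard library are available. Lean on these libraries where they do the work, as an engineer would, in place of code of your own. Each camera call takes 0.05 s, during which the arm holds its last target.

TASK

Put the green-handled knife away in the green-fronted drawer. First stand the black pepper mill aside on the worktop so that it is clear of that drawer's path, then pull the drawer open by its bar handle, lay the knife flat in its front compartment and push the drawer fully shut. Keep the mill upright, keep the red drawer closed, and leave the red-handled knife, the pale salt mill and the oil bottle where they are.

Things in the scene. Friction and masses are not known exactly. Their poses are not given: they have to be found in the camera images.
- green_unit: Low stainless countertop drawer unit, fixed to the worktop, 280 deep (x) x 250 wide (y) x about 100 mm high, with a green rubber mat and a low thin rail (112 mm up) on top and one green-fronted drawer. Origin: on the worktop, under the middle of the front edge of its steel shell, which runs from x = 0 to 280 mm and y = +-125 mm. Its -x axis points out of the drawer front, towards the robot. It may stand left or right of the red unit and is turned a little.
- green_drawer (a joint): How far the green drawer is pulled out, m: 0 shut, 0.16 at its stop, along the unit's -x. Starts shut or up to 15 mm ajar. It slides with about 2.5 N of friction and stays where it is left. Shut, its 15 mm thick front reaches x = -15 mm in the unit's frame, 246 mm wide, z 20 to 92 mm; open, the front reaches x = -175 mm and the handle x = -226 mm.
- green_handle (a point): Middle of the green drawer's handle: a round steel bar 12 mm thick, 108 mm long along the unit's y, 70 mm above the worktop, its middle line 45 mm in front of the drawer front (39 mm clear gap behind it), on a post at each end (y = +-54 mm). Axes as the unit; it moves with the drawer.
- green_bay (a point): Centre of the floor of the green drawer's front compartment, 25 mm above the worktop; moves with the drawer; axes as the unit. The compartment is 122 mm long (x, +-61 mm) and 215 mm wide (y), so that the knife lies across it, along y. Side walls and cross divider rise 40 to 45 mm above this floor, the drawer front 67 mm. With the drawer at its stop all of the compartment lies in front of the unit's shell.
- red_unit: The like unit with red mat and red drawer front, standing beside the green one, fixed; same size, origin, axes and handle. A white bowl 50 mm high stands on the rear half of its top.
- red_drawer (a joint): How far the red drawer is out, m (0 shut, up to 0.012 at the start); to be left closed.
- board: White plastic cutting board in front of the red unit, fixed, 200 (x) x 290 (y) x 12 mm. Origin: centre of its underside.
- green_knife_mid (a point): Green-handled paring knife, lying flat on the board, 0.11 kg (may vary); this point is at half its 185 mm length and half the height of the handle (9 mm above what it lies on). x points to the tip, z up. Green handle from x = -92 to +12 mm, 26 mm wide (y), 18 mm thick (z); steel blade from x = +12 to +92 mm, 22 mm wide, 3 mm thick at mid height. The centre of mass lies about 24 mm behind this point (towards the butt), in the handle.
- red_knife_mid (a point): Red-handled knife of the same shape, beside the green one on the board, same point and axes; to be left alone.
- pepper_mill_head (a point): Black pepper mill, 188 mm tall, foot 54 mm in diameter, about 0.32 kg, standing in front of the green drawer, in its way. This point lies on its axis 150 mm above its underside, in the middle of the straight round head (43 mm in diameter, 136 to 163 mm up), which can be gripped; below it a belly of 48 mm at 122 mm up; above it a 16 mm knob. z points up along its axis.
- salt_mill_head (a point): Pale wooden salt mill, same shape and point as the pepper mill, standing beside one of the units; to be left alone.
- oil_bottle: Green glass oil bottle, 62 mm in diameter, 210 mm tall, standing beside the other unit; to be left alone. Origin: centre of its underside.
Mind the look-alikes: they are no part of the job. Of the things that look like the part that bears green_knife_mid, the middle-sized one is meant.

How it is judged:
On the way, in this order (a step that is already met when the one before it is completed fails the run):
1. the pepper mill stands upright and released on the worktop (or board), clear of the path of the green drawer, which is still shut (at most 30 mm out) (value of joint green_drawer below 0.03 m and angle between pepper_mill_head's own z axis and vertical below 0.1 rad and height (world z) of pepper_mill_head below 0.17 m and contact force between the fingers and pepper_mill below 0.2 N and (y of pepper_mill_head in the frame of green_unit above 0.15 m or y of pepper_mill_head in the frame of green_unit below -0.15 m or x of pepper_mill_head in the frame of green_unit below -0.25 m or (x of pepper_mill_head in the frame of green_unit below -0.2 m and (y of pepper_mill_head in the frame of green_unit above 0.09 m or y of pepper_mill_head in the frame of green_unit below -0.09 m)))), for 0.2 s.
2. the green drawer is pulled open by at least 120 mm (value of joint green_drawer above 0.12 m), for 0.2 s.
3. the green knife lies flat and released in the front compartment of the open drawer (value of joint green_drawer above 0.1 m and contact force between the fingers and green_knife below 0.2 N and x of green_knife_mid in the frame of green_bay between -0.061 and 0.061 m and y of green_knife_mid in the frame of green_bay between -0.03 and 0.03 m and z of green_knife_mid in the frame of green_bay below 0.018 m and angle between the z axis of green_knife_mid and the z axis of green_bay, either way round below 0.15 rad), for 0.2 s.
At the end, for the whole second after the job is handed in: Green drawer shut within 8 mm, the green knife flat (0.15 rad) in its front compartment; pepper mill upright on the worktop or board; red drawer less than 30 mm out; red knife, salt mill and oil bottle within 40 mm of where they were (value of joint green_drawer below 0.008 m and x of green_knife_mid in the frame of green_bay between -0.061 and 0.061 m and y of green_knife_mid in the frame of green_bay between -0.03 and 0.03 m and z of green_knife_mid in the frame of green_bay below 0.018 m and angle between the z axis of green_knife_mid and the z axis of green_bay, either way round below 0.15 rad and angle between pepper_mill_head's own z axis and vertical below 0.1 rad and height (world z) of pepper_mill_head below 0.17 m and value of joint red_drawer below 0.03 m); the robot touches nothing.
It fails at once if the pepper mill is knocked over (angle between pepper_mill_head's own z axis and vertical above 0.5 rad).
It fails at once if the red drawer is pulled open (over 40 mm) (value of joint red_drawer above 0.04 m).
It fails at once if the red knife is disturbed (over 40 mm) (distance of red_knife_mid from where it was at the start of the episode above 0.04 m).
It fails at once if the salt mill is disturbed (over 40 mm) (distance of salt_mill_head from where it was at the start of the episode above 0.04 m).
It fails at once if the oil bottle is disturbed (over 40 mm) or tipped (distance of oil_bottle from where it was at the start of the episode above 0.04 m or angle between oil_bottle's own z axis and vertical above 0.4 rad).
It also fails if it takes over 72 s, if anything falls off the work surface, if the arm or the gripper's body presses on something with over 40 N, if the wrist force passes 120 N, or if a joint passes its speed limit or range.

## Working session

There is one attempt and no reset: what is moved stays moved. The work goes in short steps, Python scripts to look and compute and a tool call to move; the robot and the scene stay as the last step left them, time stands still between calls to the robot, and variables do not carry over. Pictures are saved under pics/ and viewed, and the job is handed in when it is done.

Besides the shell and the picture viewer there is one more tool, called after ">>>" by a JSON object that holds its "name" and its "arguments". servo_tool: Moves the arm, as the interface text tells. Its arguments: {"type":"object","properties":{"series":{"type":"array"},"squeeze":{"type":"number"}},"required":["series"]}

```bash
ls; mkdir -p pics
cat > h.py <<'E'
from cell import *
import numpy as np, cv2, json, os
from scipy.spatial.transform import Rotation as R
def snap(n,f=None):
    o=get_obs(); c=camera(n)
    if n=="wrist":
        T=np.eye(4);T[:3,:3]=R.from_rotvec(o["orientation"]).as_matrix();T[:3,3]=o["eef_pos"]
        c["T"]=T@np.array(c["T_tool_cam"])
    else:
        T=np.eye(4);a=np.array(c["attitude"]);T[:3,:3]=a if a.shape==(3,3) else R.from_rotvec(a).as_matrix();T[:3,3]=c["xyz"];c["T"]=T
    if f: cv2.imwrite("pics/"+f+".png",c["image"])
    return c
def ray(c,px):
    p=cv2.undistortPoints(np.array(px,float).reshape(-1,1,2),np.array(c["intrinsics"]),np.array(c["dist_coeffs"])).reshape(-1,2)
    d=np.c_[p[:,0],-p[:,1],-np.ones(len(p))]@c["T"][:3,:3].T
    return c["T"][:3,3],d
def onz(c,px,z):
    o,d=ray(c,px); return o+d*((z-o[2])/d[:,2:3])
def proj(c,P):
    P=(np.atleast_2d(P)-c["T"][:3,3])@c["T"][:3,:3]
    P=P*[1,-1,-1]
    return cv2.projectPoints(P,np.zeros(3),np.zeros(3),np.array(c["intrinsics"]),np.array(c["dist_coeffs"]))[0].reshape(-1,2)
E
python3 - <<'E'
from h import *
print(get_obs())
for n in ("scene","top","wrist"):
    c=snap(n,n+"0"); 
    import pickle; pickle.dump(c,open(n+"0.pkl","wb"))
    print(n,c.get("xyz"),c.get("attitude"),c["intrinsics"],c["dist_coeffs"],c["T"])
E
```

```text
pics
{'t': 0.0, 'joint_positions': array([-1.19380477e+00,  1.16501510e-01,  1.44230365e+00,  4.02029738e-05,
        1.58398372e+00, -3.77884074e-02]), 'qvel': array([-0.00104563, -0.00026172, -0.00015349, -0.0009231 , -0.00091991,
       -0.00111815]), 'effort': array([ 1.92139065e-03, -7.31979275e+01, -6.32489848e+01,  5.05171840e-05,
        6.35734919e-03, -5.20058194e-06]), 'eef_pos': array([ 0.271954  , -0.61757492,  0.23052787]), 'orientation': array([ 1.99316558,  0.42063574, -1.99349615]), 'ft_force': array([-0.68063291, -0.06087082,  0.78115012]), 'moment': array([-0.0296883 ,  0.06438651,  0.0119589 ]), 'grip_width': 0.9975032379813883}
scene [1.22473751 0.01618731 1.09888003] [0.49223029 0.49729459 1.53180636] [[377.64896257   0.         251.68347421]
 [  0.         377.64896257 194.44295786]
 [  0.           0.           1.        ]] [-0.05078833  0.          0.          0.          0.        ] [[-0.01792322 -0.80770326  0.58931672  1.22473751]
 [ 0.99983622 -0.01595653  0.00853895  0.01618731]
 [ 0.00250651  0.58937325  0.80785697  1.09888003]
 [ 0.          0.        
[... 207 characters left out ...]
           1.        ]] [-0.09987418  0.          0.          0.          0.        ] [[ 0.01797766  0.99526216 -0.09555119  0.33898006]
 [-0.99981272  0.01857977  0.00541535  0.01298173]
 [ 0.00716501  0.09543593  0.99540979  1.72013448]
 [ 0.          0.          0.          1.        ]]
wrist None None [[300.86471265   0.         258.50129579]
 [  0.         300.86471265 194.616384  ]
 [  0.           0.           1.        ]] [-0.06396644  0.          0.          0.          0.        ] [[ 0.40302398  0.86480046  0.29948597  0.34933263]
 [-0.91518787  0.38143616  0.13014461 -0.58361635]
 [-0.00168566 -0.32653733  0.9451828   0.37285081]
 [ 0.          0.          0.          1.        ]]
```

View pics/top0.png

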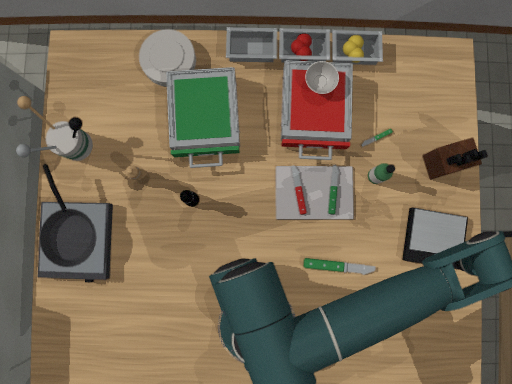

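View pics/scene0.png

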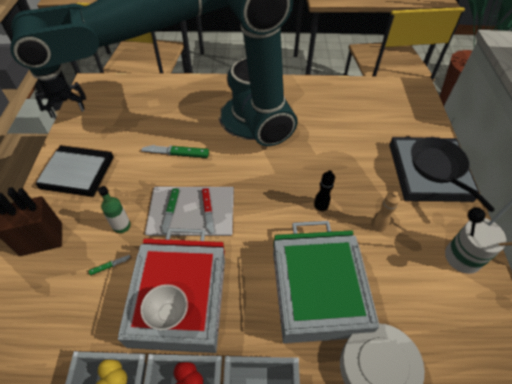

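View pics/wrist0.png

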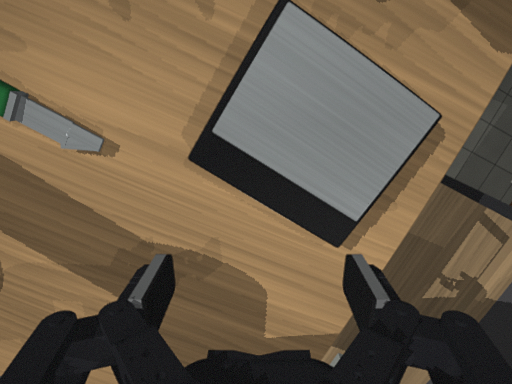

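The top view shows three green-handled knives:
- a large one at (340,267) on the worktop
- one at (334,195) on the board
- a small one at (377,137) beside the red unit

The board knife is the middle-sized one and lies on the board, so it fits. Red knife at (300,195), pepper mill at (190,198), salt mill at (137,177), oil bottle at (381,174).

Run:
```python
from h import *
import pickle
t=pickle.load(open("top0.pkl","rb"));s=pickle.load(open("scene0.pkl","rb"))
a=cv2.resize(t["image"][55:280,125:405],None,fx=2.8,fy=2.6,interpolation=cv2.INTER_CUBIC)
cv2.imwrite("pics/topcrop.png",a)
b=cv2.resize(t["image"][160:225,265:365],None,fx=8,fy=8,interpolation=cv2.INTER_CUBIC);cv2.imwrite("pics/knifecrop.png",b)
def masks(c):
    h=cv2.cvtColor(c["image"],cv2.COLOR_BGR2HSV)
    return h,cv2.inRange(h,(50,110,50),(80,255,255)),cv2.inRange(h,(0,0,0),(180,255,28)),cv2.inRange(h,(0,0,140),(180,40,255))
for c,z in ((t,"top"),(s,"scene")):
    h,g,k,w=masks(c)
    for nm,m in(("green",g),("black",k)):
        cs,_=cv2.findContours(m,cv2.RETR_EXTERNAL,cv2.CHAIN_APPROX_NONE)
        for q in cs:
            if cv2.contourArea(q)>15:
                r=cv2.minAreaRect(q);print(z,nm,cv2.contourArea(q),np.round(r[0],1),np.round(r[1],1),round(r[2]),'box',np.round(cv2.boxPoints(r)).astype(int).tolist())
```

```text
top green 321.0 [323.6 264.5] [39.9  9.3] 7 box [[303, 267], [304, 258], [344, 262], [343, 272]]
top green 139.0 [332.5 199.5] [ 6.1 27.2] 5 box [[328, 213], [331, 186], [337, 186], [334, 213]]
top green 335.0 [204.6 151.1] [ 7.  67.3] 86 box [[171, 150], [238, 145], [238, 152], [171, 157]]
top green 49.5 [383. 134.] [ 3.6 17. ] 63 box [[375, 136], [390, 129], [391, 132], [376, 139]]
top green 3078.5 [201.4 107.8] [60.2 53.8] 86 box [[173, 80], [226, 76], [230, 136], [176, 140]]
top black 32.5 [457.2 265.8] [9.7 6.2] 67 box [[452, 262], [458, 260], [462, 269], [456, 271]]
top black 25.0 [507.5 234. ] [4. 7.] 90 box [[504, 232], [511, 232], [511, 236], [504, 236]]
top black 139.5 [409.5 233.9] [ 7.4 52.3] 8 box [[402, 259], [409, 208], [417, 209], [410, 260]]
top black 187.0 [189.3 197.5] [18.9 13.3] 34 box [[178, 198], [185, 187], [201, 197], [193, 208]]
top black 125.0 [ 54.1 188.4] [52.  5.] 66 box [[41, 166], [46, 164], [67, 211], [62, 213]]
top black 289.5 [466.4 157.2] [11.1 39.3] 73 box [[446, 158], [484, 146], [487, 157], [449, 168]]
top black 89.0 [ 76.  126.2] [17.5 11.4] 73
[... 1928 characters left out ...]
 box [[18, 42], [46, 42], [46, 64], [18, 64]]
scene black 999.0 [250.   72.3] [73.2 29.7] 86 box [[233, 37], [262, 35], [267, 108], [238, 110]]
scene black 45.0 [65.5 17. ] [ 7. 12.] 0 box [[62, 23], [62, 11], [69, 11], [69, 23]]
scene black 23.0 [500.9  12.7] [ 3.8 13.6] 13 box [[498, 19], [501, 6], [504, 6], [501, 20]]
scene black 2263.0 [333.5  40.3] [108.2  70.8] 9 box [[275, 67], [285, -3], [392, 14], [382, 84]]
scene black 857.5 [266.5  14. ] [28. 37.] 90 box [[248, 0], [285, 0], [285, 28], [248, 28]]
scene black 2296.5 [176.   43.4] [ 61.4 146.3] 71 box [[97, 39], [235, -10], [255, 48], [117, 97]]
scene black 271.5 [13.1 17.3] [16.5 40.7] 27 box [[-3, 32], [15, -5], [30, 3], [11, 39]]
```

View pics/topcrop.png

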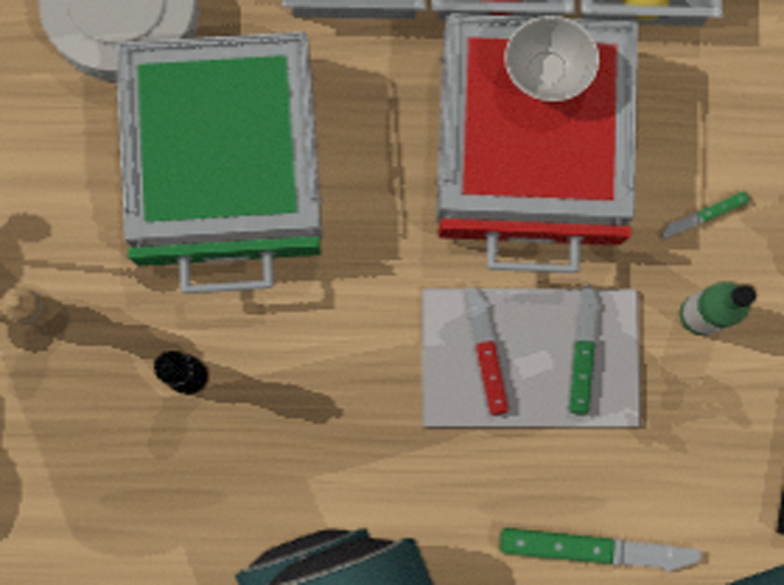

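View pics/knifecrop.png

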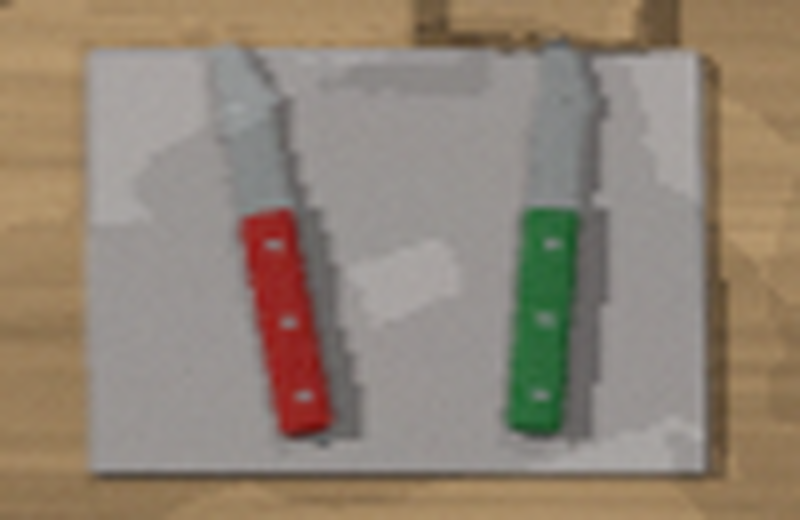

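The enlarged crop confirms the board knife: handle from crop (535,432) to (552,209), tip (558,42), length to be checked against 185 mm.

Run:
```python
from h import *
import pickle
t=pickle.load(open("top0.pkl","rb"));s=pickle.load(open("scene0.pkl","rb"))
f=lambda x,y:((x+.5)/8-.5+265,(y+.5)/8-.5+160)
b=onz(t,[f(535,432)],.028)[0];g=onz(t,[f(552,209)],.028)[0];p=onz(t,[f(558,42)],.022)[0]
print("butt,guard,tip",b,g,p,np.linalg.norm(p-b),np.linalg.norm(g-b), "mid",(b+p)/2,np.arctan2(*(p-b)[1::-1]), np.arctan2(*(g-b)[1::-1]))
print("board",onz(t,[f(90,50),f(700,50),f(92,472),f(706,472)],.012))
f2=lambda x,y:((x+.5)/2.8-.5+125,(y+.5)/2.6-.5+55)
print("handle",onz(t,[f2(184,287),f2(270,283)],.074))
h=cv2.cvtColor(t["image"],cv2.COLOR_BGR2HSV);m=cv2.inRange(h,(50,110,50),(80,255,255));m[:72]=0;m[143:]=0
# mat and front
for c,z,lab in((t,.1,"top"),(s,.1,"scene")):
    h=cv2.cvtColor(c["image"],cv2.COLOR_BGR2HSV);m=cv2.inRange(h,(50,110,50),(80,255,255))
    for q in cv2.findContours(m,cv2.RETR_EXTERNAL,cv2.CHAIN_APPROX_NONE)[0]:
        if cv2.contourArea(q)>2000:
            W=onz(c,q.reshape(-1,2),.102)[:,:2].astype(np.float32);r=cv2.minAreaRect(W);print(lab,"mat",r)
        elif 230<cv2.contourArea(q)<340:
            W=onz(c,q.reshape(-1,2),.092)[:,:2].astype(np.float32);r=cv2.minAreaRect(W);print(lab,"front?",r)
def tri(p,q):
    o1,d1=ray(t,[p]);o2,d2=ray(s,[q]);d1=d1[0];d2=d2[0]
    A=np.c_[d1,-d2];x=np.linalg.lstsq(A,o2-o1,rcond=None)[0];a=o1+x[0]*d1;bb=o2+x[1]*d2;return (a+bb)/2,np.linalg.norm(a-bb)
print(tri((185,195),(330,174)))
a=cv2.resize(t["image"][175:220,165:215],None,fx=12,fy=12,interpolation=cv2.INTER_CUBIC);cv2.imwrite("pics/m1.png",a)
a=cv2.resize(s["image"][160:220,300:350],None,fx=9,fy=9,interpolation=cv2.INTER_CUBIC);cv2.imwrite("pics/m2.png",a)
```

```text
butt,guard,tip [ 0.41388858 -0.26787295  0.028     ] [ 0.51717258 -0.27542475  0.028     ] [ 0.59618465 -0.27915881  0.022     ] 0.18274360908319154 0.10355970997730289 mid [ 0.50503661 -0.27351588  0.025     ] -0.06183058368823102 -0.07298692536886478
board [[ 0.58950254 -0.06111774  0.012     ]
 [ 0.59531088 -0.34810081  0.012     ]
 [ 0.39255695 -0.06487306  0.012     ]
 [ 0.39730034 -0.35067013  0.012     ]]
handle [[0.57739431 0.24965927 0.074     ]
 [0.58497612 0.13888587 0.074     ]]
top front? ((0.2315460443496704, -0.23064133524894714), (0.14060525596141815, 0.032622821629047394), 84.13355255126953)
top front? ((0.6260919570922852, 0.19799445569515228), (0.025351205840706825, 0.24121564626693726), 4.876064300537109)
top mat ((0.7833230495452881, 0.21220362186431885), (0.2229669690132141, 0.1926291286945343), 4.6173200607299805)
scene mat ((0.7882181406021118, 0.2115190625190735), (0.22091570496559143, 0.1918405294418335), 4.805625915527344)
scene front? ((0.6395590305328369, 0.19877129793167114), (0.014325316064059734, 0.23993530869483948), 4.9059271812438965)
(array([0.46144289, 0.25243035, 0.16956815]), np.float64(0.003101589675503774))
```

View pics/m1.png

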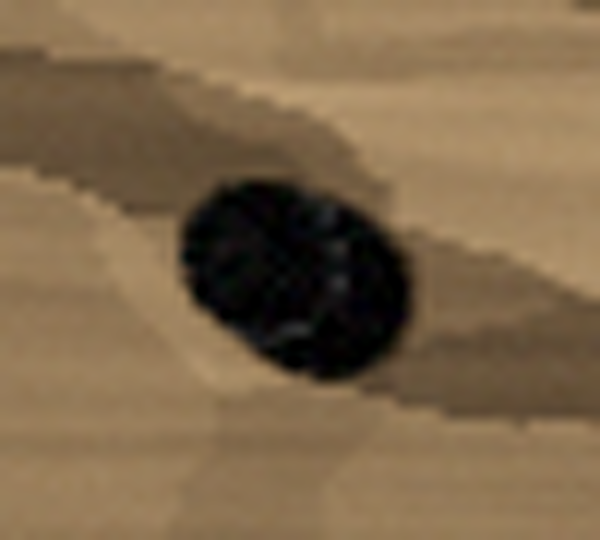

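View pics/m2.png

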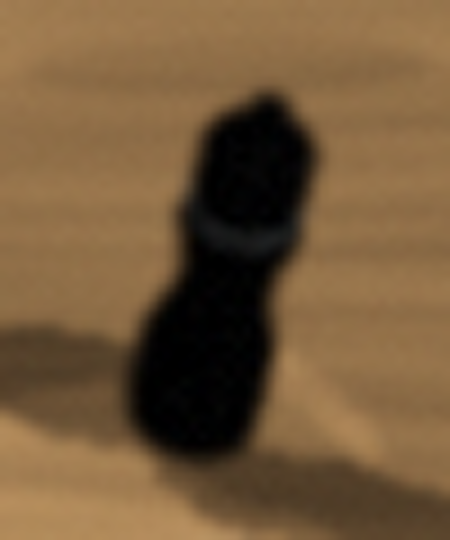

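Run:
```python
from h import *
import pickle
t=pickle.load(open("top0.pkl","rb"));s=pickle.load(open("scene0.pkl","rb"))
print(onz(t,[(186,195.4)],.155),onz(t,[(190.8,198.7)],.02),onz(s,[(329,170.7)],.188),onz(s,[(327.9,177.3)],.155))
m=onz(s,[(329,170.7)],.188)[0]
o=get_obs();Rm=R.from_rotvec(o["orientation"]).as_matrix();print(Rm.round(3))
# salt & oil approx
print("salt",onz(t,[(139,183)],.0),"oil",onz(t,[(377,178)],0))
```

```text
[[0.4610969  0.24964079 0.155     ]] [[0.45972884 0.25184182 0.02      ]] [[0.4632346  0.24755345 0.188     ]] [[0.46327653 0.24953027 0.155     ]]
[[-0.     0.403 -0.915]
 [ 0.001 -0.915 -0.403]
 [-1.    -0.001 -0.   ]]
salt [[0.51663346 0.45269156 0.        ]] oil [[ 0.55253599 -0.44597073  0.        ]]
```

```bash
cat >> h.py <<'E'
def to(*targets):
    """targets (x,y,z,yaw_deg of tool y) -> needed shift/turn from measured pose"""
    o=get_obs();M=R.from_rotvec(o["orientation"]);Rm=M.as_matrix();y0=np.degrees(np.arctan2(Rm[1,1],Rm[0,1]))
    print("t",round(o["t"],2),"tcp",o["eef_pos"].round(4),"yaw",round(y0,2),"xaxis",Rm[:,0].round(3),"F",o["ft_force"].round(1),"w",round(o["grip_width"],3),"q",o["joint_positions"].round(2))
    for x,y,z,w in targets:
        d=Rm.T@(np.array([x,y,z])-o["eef_pos"])*1000
        a=np.radians(w);T=np.array([[0,np.cos(a),0],[0,np.sin(a),0],[-1,0,0]],float);T[:,2]=np.cross(T[:,0],T[:,1])
        r=(M.inv()*R.from_matrix(T)).as_rotvec()
        n=max(np.linalg.norm(d)/62.5,np.degrees(np.linalg.norm(r))/10.7)
        print((x,y,z,w),"-> t",d.round(1),"r",r.round(3),"rows",round(n,1))
O=np.array([.6465,.200]);YAW=4.75
def U(x,y):
    a=np.radians(YAW);return O+x*np.array([np.cos(a),np.sin(a)])+y*np.array([-np.sin(a),np.cos(a)])
E
python3 -c "
from h import *
to((.462,.25,.30,4.75))"
```

```text
t 0.15 tcp [ 0.272  -0.6176  0.2308] yaw -66.23 xaxis [-0.     0.001 -1.   ] F [ 0.3  1.1 -0.2] w 1.0 q [-1.19  0.12  1.44  0.    1.58 -0.04]
(0.462, 0.25, 0.3, 4.75) -> t [ -68.6 -717.5 -523.6] r [-1.239e+00 -1.000e-03  1.000e-03] rows 14.3
```

>>> {"name": "servo_tool", "arguments": {"series": [{"tx":-69,"ty":-30,"tz":-22,"rx":-0.08,"fingers":1},{"tx":-69,"ty":-717,"tz":-524,"rx":-1.239,"fingers":1},{"tx":-69,"ty":-717,"tz":-524,"rx":-1.239,"fingers":1},{"tx":-69,"ty":-717,"tz":-524,"rx":-1.239,"fingers":1},{"tx":-69,"ty":-717,"tz":-524,"rx":-1.239,"fingers":1}]}}

```text
schema error: expected keys rx, ry, rz, tx, ty, tz, fingers
```

```bash
python3 -c "
from h import *
to((.43,.0,.30,-25),(.462,.25,.30,4.75))"
```

```text
t 0.15 tcp [ 0.272  -0.6176  0.2308] yaw -66.23 xaxis [-0.     0.001 -1.   ] F [ 0.3  1.1 -0.2] w 1.0 q [-1.19  0.12  1.44  0.    1.58 -0.04]
(0.43, 0.0, 0.3, -25) -> t [ -68.8 -501.6 -393.5] r [-0.72  -0.     0.001] rows 10.3
(0.462, 0.25, 0.3, 4.75) -> t [ -68.6 -717.5 -523.6] r [-1.239e+00 -1.000e-03  1.000e-03] rows 14.3
```

All keys are needed.

>>> {"name": "servo_tool", "arguments": {"series": [{"tx":-69,"ty":-30,"tz":-22,"rx":-0.08,"ry":0,"rz":0,"fingers":1},{"tx":-69,"ty":-717,"tz":-524,"rx":-1.239,"ry":0,"rz":0,"fingers":1},{"tx":-69,"ty":-717,"tz":-524,"rx":-1.239,"ry":0,"rz":0,"fingers":1},{"tx":-69,"ty":-717,"tz":-524,"rx":-1.239,"ry":0,"rz":0,"fingers":1},{"tx":-69,"ty":-717,"tz":-524,"rx":-1.239,"ry":0,"rz":0,"fingers":1}]}}

```text
t: 0.78
eef_pos: [0.332, -0.3427, 0.2902]
orientation: [1.441, 1.04, -1.441]
ft_force: [0.2, -0.3, 0.2]
grip_width: 1.001
```

```bash
python3 -c "
from h import *
to((.43,.0,.30,-25),(.462,.25,.30,4.75))"
```

```text
t 0.78 tcp [ 0.332  -0.3427  0.2902] yaw -18.35 xaxis [ 0.  0. -1.] F [ 0.2 -0.3  0.2] w 1.001 q [-0.85 -0.33  1.76  0.    1.71 -0.53]
(0.43, 0.0, 0.3, -25) -> t [  -9.8  -14.9 -356.1] r [ 0.116 -0.    -0.   ] rows 5.7
(0.462, 0.25, 0.3, 4.75) -> t [  -9.7  -63.2 -603.5] r [-0.403 -0.    -0.   ] rows 9.7
```

>>> {"name": "servo_tool", "arguments": {"series": [{"tx":-10,"ty":-63,"tz":-604,"rx":-0.403,"ry":0,"rz":0,"fingers":1},{"tx":-10,"ty":-63,"tz":-604,"rx":-0.403,"ry":0,"rz":0,"fingers":1},{"tx":-10,"ty":-63,"tz":-604,"rx":-0.403,"ry":0,"rz":0,"fingers":1},{"tx":-10,"ty":-63,"tz":-604,"rx":-0.403,"ry":0,"rz":0,"fingers":1},{"tx":-10,"ty":-63,"tz":-604,"rx":-0.403,"ry":0,"rz":0,"fingers":1}]}}

```text
t: 1.4
eef_pos: [0.4007, -0.0379, 0.2957]
orientation: [1.153, 1.244, -1.152]
ft_force: [1.4, -1.2, 0.5]
grip_width: 1.002
```

```bash
python3 -c "
from h import *
to((.43,.25,.30,4.75))"
```

```text
t 1.4 tcp [ 0.4007 -0.0379  0.2957] yaw 4.4 xaxis [ 0.001 -0.    -1.   ] F [ 1.4 -1.2  0.5] w 1.002 q [-0.16 -0.51  1.87 -0.    1.77 -0.23]
(0.43, 0.25, 0.3, 4.75) -> t [  -4.3   51.3 -284.8] r [-0.006  0.    -0.001] rows 4.6
```

>>> {"name": "servo_tool", "arguments": {"series": [{"tx":-15,"ty":80,"tz":-215,"rx":-0.006,"ry":0,"rz":0,"fingers":1},{"tx":-15,"ty":80,"tz":-215,"rx":-0.006,"ry":0,"rz":0,"fingers":1},{"tx":-15,"ty":80,"tz":-215,"rx":-0.006,"ry":0,"rz":0,"fingers":1},{"tx":-15,"ty":80,"tz":-215,"rx":-0.006,"ry":0,"rz":0,"fingers":1},{"tx":-15,"ty":80,"tz":-215,"rx":-0.006,"ry":0,"rz":0,"fingers":1}]}}

```text
t: 2.02
eef_pos: [0.4642, 0.1829, 0.3099]
orientation: [1.145, 1.25, -1.146]
ft_force: [-0.0, 0.0, -0.2]
grip_width: 0.998
```

```bash
python3 -c "
from h import *
import pickle
to((.462,.25,.3,4.75))
c=snap('wrist','w1');pickle.dump(c,open('w1.pkl','wb'))
print(proj(c,[[.462,.25,.15],[.462,.25,.188],[*U(-.06,0),.07]]))"
```

```text
t 2.02 tcp [0.4642 0.1829 0.3099] yaw 4.95 xaxis [-0.001 -0.    -1.   ] F [-0.   0.  -0.2] w 0.998 q [ 0.32 -0.28  1.69  0.    1.73  0.24]
(0.462, 0.25, 0.3, 4.75) -> t [  9.9   3.6 -67. ] r [0.003 0.    0.001] rows 1.1
[[262.25615664 110.29454648]
 [262.72565485 112.93989252]
 [353.36657683 159.10053982]]
```

View pics/w1.png

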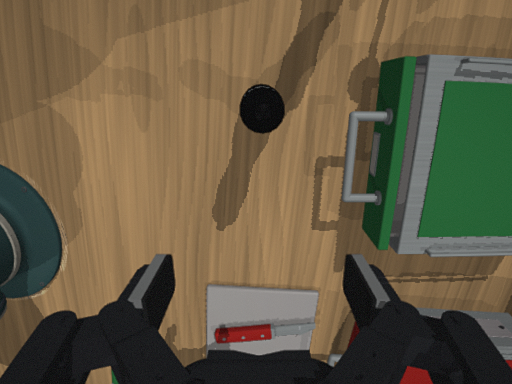

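The wrist view confirms the mill at (262,109), as predicted, and the green handle bar from about (352,115) to (347,199).

```bash
python3 -c "
from h import *
import pickle
c=pickle.load(open('w1.pkl','rb'))
H=onz(c,[(352,115),(347,199)],.072);print(H,H.mean(0));d=H[0]-H[1];print(np.degrees(np.arctan2(-d[0],d[1])),np.linalg.norm(d))
print(onz(c,[(262.3,109)],.165))
print('shell front corners',onz(c,[(424,54),(398,252)],.1),U(0,.125),U(0,-.125))
print('drawer front outer top',onz(c,[(391,58),(364,243)],.092),U(-.015,.123),U(-.015,-.123))
to((.462,.25,.22,4.75),(.462,.25,.128,4.75))"
```

```text
[[0.57423784 0.25015573 0.072     ]
 [0.58762876 0.14051733 0.072     ]] [0.5809333  0.19533653 0.072     ]
6.963454928960431 0.11045314020880252
[[0.46170043 0.25201319 0.165     ]]
shell front corners [[0.63438018 0.32468153 0.1       ]
 [0.6616671  0.08079914 0.1       ]] [0.63614897 0.32457069] [0.65685103 0.07542931]
drawer front outer top [[0.60137683 0.31740629 0.092     ]
 [0.6157227  0.08663345 0.092     ]] [0.62136611 0.32133543] [0.64173693 0.07618032]
t 2.08 tcp [0.464  0.1815 0.31  ] yaw 4.88 xaxis [-0.001 -0.    -1.   ] F [ 0.3 -0.3  0. ] w 1.001 q [ 0.32 -0.28  1.69 -0.    1.74  0.24]
(0.462, 0.25, 0.22, 4.75) -> t [ 90.    3.9 -68.4] r [0.002 0.    0.001] rows 1.8
(0.462, 0.25, 0.128, 4.75) -> t [182.    4.  -68.5] r [0.002 0.    0.001] rows 3.1
```

>>> {"name": "servo_tool", "arguments": {"series": [{"tx":40,"ty":4,"tz":-50,"rx":0,"ry":0,"rz":0,"fingers":1},{"tx":80,"ty":4,"tz":-69,"rx":0,"ry":0,"rz":0,"fingers":1},{"tx":80,"ty":4,"tz":-69,"rx":0,"ry":0,"rz":0,"fingers":1}]}}

```text
t: 2.45
eef_pos: [0.4612, 0.2491, 0.2277]
orientation: [1.144, 1.249, -1.152]
ft_force: [-0.3, -0.2, 0.7]
grip_width: 0.999
```

```bash
python3 -c "
from h import *
to((.462,.251,.128,4.75))
c=snap('wrist','w2')
print(proj(c,[[.462,.251,.15]]))"
```

```text
t 2.45 tcp [0.4612 0.2491 0.2277] yaw 4.79 xaxis [-0.004 -0.002 -1.   ] F [-0.3 -0.2  0.7] w 0.999 q [ 0.45 -0.21  1.76 -0.    1.59  0.36]
(0.462, 0.251, 0.128, 4.75) -> t [99.7  1.4 -2. ] r [0.001 0.002 0.004] rows 1.6
[[259.93097897 202.66447307]]
```

View pics/w2.png

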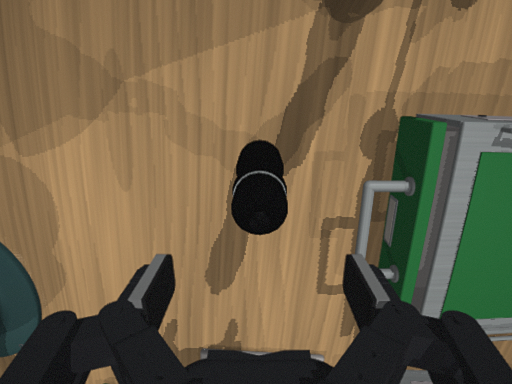

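The mill head is centred between the fingers at (260,205). I go down and grip.

>>> {"name": "servo_tool", "arguments": {"series": [{"tx":50,"ty":1,"tz":-2,"rx":0,"ry":0,"rz":0,"fingers":1},{"tx":99,"ty":1,"tz":-2,"rx":0,"ry":0,"rz":0,"fingers":1},{"tx":99,"ty":1,"tz":-2,"rx":0,"ry":0,"rz":0,"fingers":1},{"tx":99,"ty":1,"tz":-2,"rx":0,"ry":0,"rz":0,"fingers":-0.5},{"tx":99,"ty":1,"tz":-2,"rx":0,"ry":0,"rz":0,"fingers":-0.5}], "squeeze": 40}}

```text
t: 3.12
eef_pos: [0.4643, 0.2519, 0.1345]
orientation: [1.151, 1.246, -1.145]
ft_force: [-0.6, 0.5, 0.7]
grip_width: 0.604
```

>>> {"name": "servo_tool", "arguments": {"series": [{"tx":0,"ty":0,"tz":0,"rx":0,"ry":0,"rz":0,"fingers":-0.5},{"tx":0,"ty":0,"tz":0,"rx":0,"ry":0,"rz":0,"fingers":-0.5}]}}

```text
t: 3.38
eef_pos: [0.4638, 0.2522, 0.134]
orientation: [1.15, 1.247, -1.145]
ft_force: [-3.5, -0.8, 10.8]
grip_width: 0.487
```

```bash
python3 -c "
from h import *
to((.40,.365,.128,4.75))"
```

```text
t 3.38 tcp [0.4638 0.2522 0.134 ] yaw 4.76 xaxis [ 0.002  0.001 -1.   ] F [-3.5 -0.8 10.8] w 0.487 q [ 0.45 -0.17  1.88  0.    1.43  0.37]
(0.4, 0.365, 0.128, 4.75) -> t [   6.   -54.3 -117.7] r [ 0.    -0.001 -0.002] rows 2.1
```

>>> {"name": "servo_tool", "arguments": {"series": [{"tx":-30,"ty":0,"tz":0,"rx":0,"ry":0,"rz":0,"fingers":-0.5},{"tx":-35,"ty":-15,"tz":-30,"rx":0,"ry":0,"rz":0,"fingers":-0.5},{"tx":-35,"ty":-35,"tz":-75,"rx":0,"ry":0,"rz":0,"fingers":-0.5},{"tx":-35,"ty":-54,"tz":-118,"rx":0,"ry":0,"rz":0,"fingers":-0.5},{"tx":-35,"ty":-54,"tz":-118,"rx":0,"ry":0,"rz":0,"fingers":-0.5}]}}

```text
t: 4.0
eef_pos: [0.3983, 0.3671, 0.1672]
orientation: [1.146, 1.249, -1.145]
ft_force: [0.3, -0.3, -1.9]
grip_width: 0.488
```

```bash
python3 -c "
from h import *
to((.40,.365,.134,4.75))
c=snap('wrist','w3')
c=snap('scene','s3')
"
```

```text
t 4.0 tcp [0.3983 0.3671 0.1672] yaw 4.95 xaxis [ 0.     0.001 -1.   ] F [ 0.3 -0.3 -1.9] w 0.488 q [ 0.7  -0.15  1.81  0.    1.48  0.61]
(0.4, 0.365, 0.134, 4.75) -> t [33.2  1.5  2.2] r [ 0.003 -0.001 -0.   ] rows 0.5
```

View pics/s3.png

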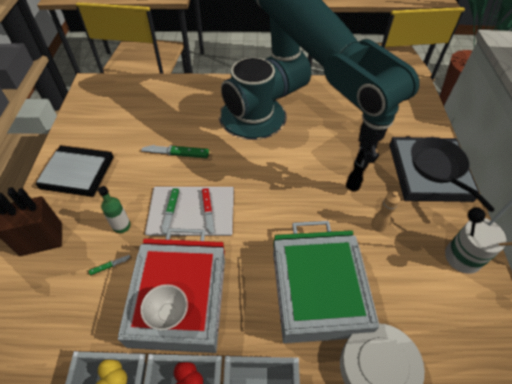

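The scene view shows the mill upright in the gripper at (356,180), clear of the salt mill at (385,212). Lowering.

>>> {"name": "servo_tool", "arguments": {"series": [{"tx":20,"ty":0,"tz":0,"rx":0,"ry":0,"rz":0,"fingers":-0.5},{"tx":29,"ty":0,"tz":0,"rx":0,"ry":0,"rz":0,"fingers":-0.5},{"tx":33,"ty":0,"tz":0,"rx":0,"ry":0,"rz":0,"fingers":-0.5},{"tx":33,"ty":0,"tz":0,"rx":0,"ry":0,"rz":0,"fingers":-0.5}]}}

```text
t: 4.6
eef_pos: [0.4, 0.3648, 0.1341]
orientation: [1.149, 1.247, -1.148]
ft_force: [-2.7, -0.7, 6.6]
grip_width: 0.488
```

```bash
python3 -c "
from h import *
to()"
```

```text
t 4.6 tcp [0.4    0.3648 0.1341] yaw 4.71 xaxis [ 0.     0.001 -1.   ] F [-2.7 -0.7  6.6] w 0.488 q [ 0.69 -0.13  1.85  0.    1.43  0.61]
```

Touching down (6.6 N). I open, then rise.

>>> {"name": "servo_tool", "arguments": {"series": [{"tx":0,"ty":0,"tz":0,"rx":0,"ry":0,"rz":0,"fingers":1},{"tx":0,"ty":0,"tz":0,"rx":0,"ry":0,"rz":0,"fingers":1},{"tx":0,"ty":0,"tz":0,"rx":0,"ry":0,"rz":0,"fingers":1},{"tx":-30,"ty":0,"tz":0,"rx":0,"ry":0,"rz":0,"fingers":1},{"tx":-80,"ty":0,"tz":0,"rx":0,"ry":0,"rz":0,"fingers":1}]}}

```text
t: 5.22
eef_pos: [0.3991, 0.3644, 0.2129]
orientation: [1.145, 1.248, -1.151]
ft_force: [0.7, 0.7, 0.9]
grip_width: 1.002
```

>>> {"name": "servo_tool", "arguments": {"series": [{"tx":-35,"ty":0,"tz":0,"rx":0,"ry":0,"rz":0,"fingers":1},{"tx":-35,"ty":20,"tz":50,"rx":0,"ry":0,"rz":0,"fingers":1}]}}

```text
t: 5.48
eef_pos: [0.4238, 0.3183, 0.2515]
orientation: [1.149, 1.248, -1.141]
ft_force: [1.1, 0.2, -0.5]
grip_width: 0.996
```

```bash
python3 -c "
from h import *
to((.581,.195,.20,4.75),(.581,.195,.051,4.75))
c=snap('wrist','w4')
"
```

```text
t 5.47 tcp [0.4238 0.3183 0.2515] yaw 4.97 xaxis [ 0.003  0.003 -1.   ] F [ 1.1  0.2 -0.5] w 0.996 q [ 0.6  -0.21  1.72  0.    1.62  0.51]
(0.581, 0.195, 0.2, 4.75) -> t [ 51.7 145.8 136.5] r [ 0.004 -0.002 -0.003] rows 3.3
(0.581, 0.195, 0.051, 4.75) -> t [200.7 145.2 136.9] r [ 0.004 -0.002 -0.003] rows 4.5
```

View pics/w4.png

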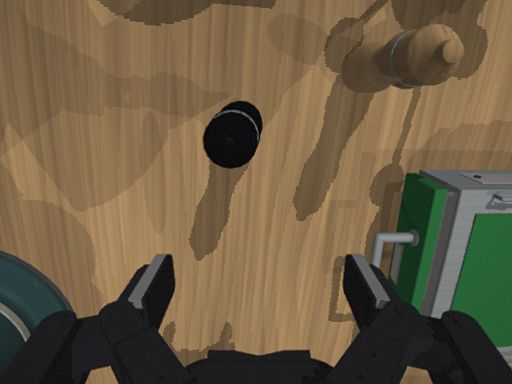

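The mill stands upright and free at (232,135). Next, the handle.

>>> {"name": "servo_tool", "arguments": {"series": [{"tx":10,"ty":50,"tz":47,"rx":0,"ry":0,"rz":0,"fingers":-0.1},{"tx":30,"ty":90,"tz":85,"rx":0,"ry":0,"rz":0,"fingers":-0.1},{"tx":70,"ty":130,"tz":120,"rx":0,"ry":0,"rz":0,"fingers":-0.1},{"tx":100,"ty":145,"tz":137,"rx":0,"ry":0,"rz":0,"fingers":-0.1},{"tx":100,"ty":145,"tz":137,"rx":0,"ry":0,"rz":0,"fingers":-0.1}]}}

```text
t: 6.15
eef_pos: [0.5794, 0.1905, 0.1451]
orientation: [1.146, 1.249, -1.154]
ft_force: [-0.7, 0.6, 0.4]
grip_width: 0.451
```

```bash
python3 -c "
from h import *
to((.581,.195,.051,4.75))
c=snap('wrist','w5')
print(proj(c,[[.581,.195,.07],[*(U(-.066,.0)),.07],[*U(-.066,.054),.07]]))
"
```

```text
t 6.15 tcp [0.5794 0.1905 0.1451] yaw 4.62 xaxis [-0.005 -0.002 -1.   ] F [-0.7  0.6  0.4] w 0.451 q [ 0.28  0.01  1.69 -0.    1.44  0.2 ]
(0.581, 0.195, 0.051, 4.75) -> t [94.   2.4 -4.5] r [-0.002  0.001  0.005] rows 1.5
[[261.35799031 200.85892885]
 [260.95356966 201.39663535]
 [260.97989796 130.38339876]]
```

View pics/w5.png

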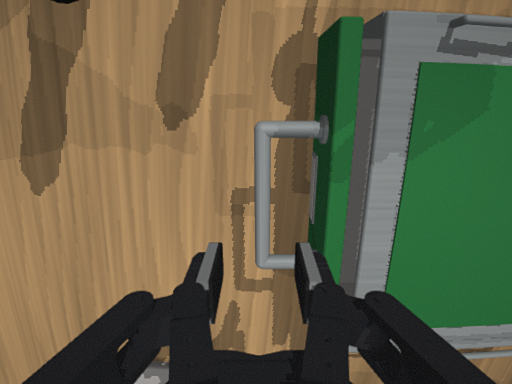

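The bar is vertical in the picture at column 262, rows 128–265, where predicted, and between the fingers. I go down and grip.

>>> {"name": "servo_tool", "arguments": {"series": [{"tx":45,"ty":2,"tz":-4,"rx":0,"ry":0,"rz":0,"fingers":-0.1},{"tx":85,"ty":2,"tz":-4,"rx":0,"ry":0,"rz":0,"fingers":-0.1},{"tx":92,"ty":2,"tz":-4,"rx":0,"ry":0,"rz":0,"fingers":-0.1},{"tx":92,"ty":2,"tz":-4,"rx":0,"ry":0,"rz":0,"fingers":-1},{"tx":92,"ty":2,"tz":-4,"rx":0,"ry":0,"rz":0,"fingers":-1}], "squeeze": 40}}

```text
t: 6.82
eef_pos: [0.5821, 0.197, 0.0591]
orientation: [1.15, 1.246, -1.145]
ft_force: [-1.2, 1.7, 5.7]
grip_width: 0.117
```

>>> {"name": "servo_tool", "arguments": {"series": [{"tx":0,"ty":0,"tz":0,"rx":0,"ry":0,"rz":0,"fingers":-1},{"tx":0,"ty":0,"tz":0,"rx":0,"ry":0,"rz":0,"fingers":-1}]}}

```text
t: 7.08
eef_pos: [0.5821, 0.197, 0.059]
orientation: [1.15, 1.246, -1.145]
ft_force: [-2.9, 2.9, 8.7]
grip_width: 0.118
```

```bash
python3 -c "
from h import *
to()"
```

```text
t 7.08 tcp [0.5821 0.197  0.059 ] yaw 4.76 xaxis [ 0.003  0.001 -1.   ] F [-2.9  2.9  8.7] w 0.118 q [0.28 0.08 1.76 0.   1.29 0.2 ]
```

Gripped on the bar. Pulling along the drawer axis.

>>> {"name": "servo_tool", "arguments": {"series": [{"tx":0,"ty":-15,"tz":0,"rx":0,"ry":0,"rz":0,"fingers":-1},{"tx":0,"ty":-45,"tz":0,"rx":0,"ry":0,"rz":0,"fingers":-1},{"tx":0,"ty":-80,"tz":0,"rx":0,"ry":0,"rz":0,"fingers":-1},{"tx":0,"ty":-115,"tz":0,"rx":0,"ry":0,"rz":0,"fingers":-1},{"tx":0,"ty":-138,"tz":0,"rx":0,"ry":0,"rz":0,"fingers":-1}]}}

```text
t: 7.7
eef_pos: [0.444, 0.1854, 0.059]
orientation: [1.151, 1.245, -1.144]
ft_force: [3.6, 1.3, 9.6]
grip_width: 0.123
```

>>> {"name": "servo_tool", "arguments": {"series": [{"tx":0,"ty":-8,"tz":0,"rx":0,"ry":0,"rz":0,"fingers":-1},{"tx":0,"ty":-10,"tz":0,"rx":0,"ry":0,"rz":0,"fingers":-1},{"tx":0,"ty":-10,"tz":0,"rx":0,"ry":0,"rz":0,"fingers":-1}]}}

```text
t: 8.07
eef_pos: [0.4346, 0.1846, 0.059]
orientation: [1.15, 1.246, -1.145]
ft_force: [-2.1, 0.6, 9.5]
grip_width: 0.121
```

```bash
python3 -c "
from h import *
to()
import pickle
c=snap('top','t6');pickle.dump(c,open('t6.pkl','wb'))"
```

```text
t 8.07 tcp [0.4346 0.1846 0.059 ] yaw 4.76 xaxis [ 0.004  0.001 -1.   ] F [-2.1  0.6  9.5] w 0.121 q [ 0.35 -0.24  2.07  0.    1.31  0.26]
```

View pics/t6.png

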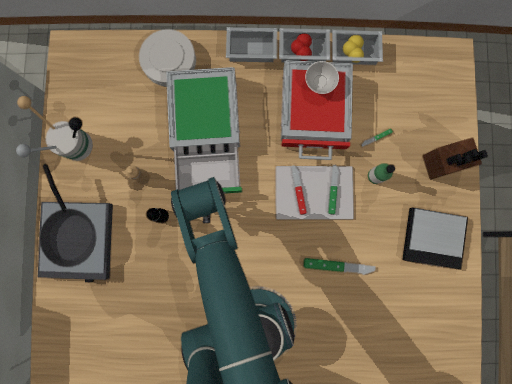

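The top view shows the green drawer well open, the mill at (157,215) clear of it, and the red drawer shut. I release and rise.

>>> {"name": "servo_tool", "arguments": {"series": [{"tx":0,"ty":0,"tz":0,"rx":0,"ry":0,"rz":0,"fingers":-0.1},{"tx":0,"ty":0,"tz":0,"rx":0,"ry":0,"rz":0,"fingers":-0.1},{"tx":-40,"ty":0,"tz":0,"rx":0,"ry":0,"rz":0,"fingers":-0.1},{"tx":-100,"ty":0,"tz":0,"rx":0,"ry":0,"rz":0,"fingers":0.2},{"tx":-160,"ty":0,"tz":0,"rx":0,"ry":0,"rz":0,"fingers":0.2}]}}

```text
t: 8.75
eef_pos: [0.4334, 0.184, 0.2185]
orientation: [1.148, 1.247, -1.148]
ft_force: [0.2, 0.1, -0.3]
grip_width: 0.598
```

```bash
python3 -c "
from h import *
to((.47,-.272,.20,86))
import pickle
c=snap('top','t7');pickle.dump(c,open('t7.pkl','wb'))
c=snap('wrist','w7');pickle.dump(c,open('w7.pkl','wb'))"
```

```text
t 8.75 tcp [0.4334 0.184  0.2185] yaw 4.75 xaxis [-0. -0. -1.] F [ 0.2  0.1 -0.3] w 0.598 q [ 0.35 -0.34  1.88 -0.    1.6   0.26]
(0.47, -0.272, 0.2, 86) -> t [ 18.5  -1.3 457.4] r [-1.418 -0.     0.   ] rows 7.6
```

View pics/w7.png

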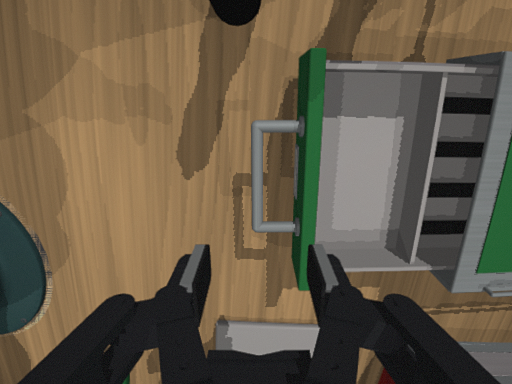

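>>> {"name": "servo_tool", "arguments": {"series": [{"tx":0,"ty":0,"tz":458,"rx":-1.418,"ry":0,"rz":0,"fingers":0.2},{"tx":0,"ty":0,"tz":458,"rx":-1.418,"ry":0,"rz":0,"fingers":0.2},{"tx":0,"ty":0,"tz":458,"rx":-1.418,"ry":0,"rz":0,"fingers":0.2},{"tx":0,"ty":0,"tz":458,"rx":-1.418,"ry":0,"rz":0,"fingers":0.2},{"tx":0,"ty":0,"tz":458,"rx":-1.418,"ry":0,"rz":0,"fingers":0.2}]}}

```text
t: 9.48
eef_pos: [0.4574, -0.0825, 0.2166]
orientation: [0.536, 1.503, -0.536]
ft_force: [0.2, -0.0, -0.0]
grip_width: 0.6
```

```bash
python3 -c "
from h import *
to((.47,-.272,.20,86))
import pickle
c=pickle.load(open('w7.pkl','rb'))
H=onz(c,[(258,124),(257,229)],.072);print('bar',H,H.mean(0)[:2])
b=H.mean(0)[:2]+.121*np.array([np.cos(.083),np.sin(.083)]);print('bay',b)
print('floor corners px expected vs', proj(c,[[*(b+x*np.array([.9966,.0829])+y*np.array([-.0829,.9966])),.025] for x,y in((-.061,.107),(.061,.107),(.061,-.107),(-.061,-.107))]))
"
```

```text
t 9.47 tcp [ 0.4574 -0.0825  0.2166] yaw 50.75 xaxis [ 0. -0. -1.] F [ 0.2 -0.  -0. ] w 0.6 q [-0.23 -0.35  1.89  0.    1.6  -1.12]
(0.47, -0.272, 0.2, 86) -> t [  16.6 -138.8  129.6] r [-0.615  0.    -0.   ] rows 3.3
bar [[0.43157341 0.23923554 0.072     ]
 [0.43970152 0.12753487 0.072     ]] [0.43563747 0.18338521]
bay [0.55622092 0.19341668]
floor corners px expected vs [[312.89112004  71.72034526]
 [422.69923504  74.03432906]
 [395.6653698  247.73689219]
 [303.64161313 248.82121302]]
```

>>> {"name": "servo_tool", "arguments": {"series": [{"tx":0,"ty":-139,"tz":130,"rx":-0.615,"ry":0,"rz":0,"fingers":0.2},{"tx":0,"ty":-139,"tz":130,"rx":-0.615,"ry":0,"rz":0,"fingers":0.2},{"tx":0,"ty":-139,"tz":130,"rx":-0.615,"ry":0,"rz":0,"fingers":0.2},{"tx":20,"ty":-139,"tz":130,"rx":-0.615,"ry":0,"rz":0,"fingers":0.2},{"tx":20,"ty":-139,"tz":130,"rx":-0.615,"ry":0,"rz":0,"fingers":0.2}]}}

```text
t: 10.1
eef_pos: [0.4686, -0.2715, 0.1947]
orientation: [0.062, 1.573, -0.06]
ft_force: [0.8, -0.3, -0.1]
grip_width: 0.6
```

```bash
python3 -c "
from h import *
to((.483,-.272,.013,86))
import pickle
c=snap('wrist','w8');pickle.dump(c,open('w8.pkl','wb'))"
```

```text
t 10.1 tcp [ 0.4686 -0.2715  0.1947] yaw 85.57 xaxis [-0.003  0.002 -1.   ] F [ 0.8 -0.3 -0.1] w 0.6 q [-0.57 -0.16  1.77 -0.    1.53 -2.07]
(0.483, -0.272, 0.013, 86) -> t [181.7   0.3  14.9] r [-0.007 -0.003 -0.001] rows 2.9
```

View pics/w8.png

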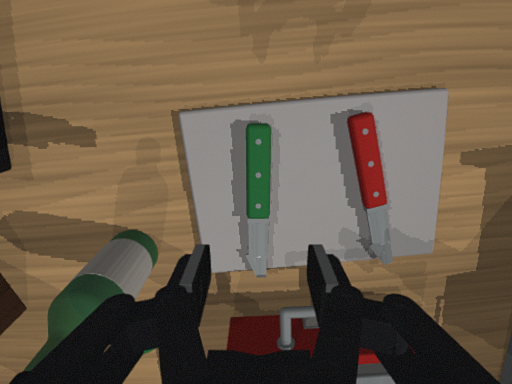

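The wrist view shows the green knife's handle from (259,124) to (258,217), its tip at about (261,275) and the red knife to the right.

```bash
python3 -c "
from h import *
import pickle
c=pickle.load(open('w8.pkl','rb'))
h=cv2.cvtColor(c['image'],cv2.COLOR_BGR2HSV);m=cv2.inRange(h,(50,100,40),(85,255,255));m[:,:235]=0;m[:,285:]=0;m[235:]=0
q=max(cv2.findContours(m,cv2.RETR_EXTERNAL,cv2.CHAIN_APPROX_NONE)[0],key=cv2.contourArea).reshape(-1,2)
W=onz(c,q,.028)[:,:2].astype(np.float32);r=cv2.minAreaRect(W);print(r)
b=onz(c,[(259,124),(258,217)],.028);t=onz(c,[(261,275)],.022);print(b,t)
g=b.mean(0);d=(b[1]-b[0]);d/=np.linalg.norm(d)
print('handle centre',g,'yaw',np.degrees(np.arctan2(d[1],d[0])))
"
```

```text
((0.46684643626213074, -0.2714141309261322), (0.02484316937625408, 0.10293783992528915), 85.2991714477539)
[[ 0.41566145 -0.26627266  0.028     ]
 [ 0.51695452 -0.27518421  0.028     ]] [[ 0.59677961 -0.27772308  0.022     ]]
handle centre [ 0.46630798 -0.27072844  0.028     ] yaw -5.0278172381081765
```

>>> {"name": "servo_tool", "arguments": {"series": [{"tx":60,"ty":-1,"tz":16,"rx":0,"ry":0,"rz":0,"fingers":0.2},{"tx":120,"ty":-1,"tz":16,"rx":0,"ry":0,"rz":0,"fingers":0.2},{"tx":150,"ty":-1,"tz":16,"rx":0,"ry":0,"rz":0,"fingers":0.2},{"tx":165,"ty":-1,"tz":16,"rx":0,"ry":0,"rz":0,"fingers":0.2},{"tx":165,"ty":-1,"tz":16,"rx":0,"ry":0,"rz":0,"fingers":0.2}]}}

```text
t: 10.78
eef_pos: [0.4855, -0.2724, 0.0321]
orientation: [0.059, 1.57, -0.059]
ft_force: [0.3, 0.7, 0.1]
grip_width: 0.598
```

```bash
python3 -c "
from h import *
to((.4848,-.2729,.013,85.3))
import pickle
c=snap('wrist','w9')"
```

```text
t 10.78 tcp [ 0.4855 -0.2724  0.0321] yaw 85.68 xaxis [ 0.  0. -1.] F [0.3 0.7 0.1] w 0.598 q [-0.56 -0.01  1.91  0.    1.25 -2.05]
(0.4848, -0.2729, 0.013, 85.3) -> t [19.1 -0.5 -0.7] r [ 0.007  0.    -0.   ] rows 0.3
```

View pics/w9.png

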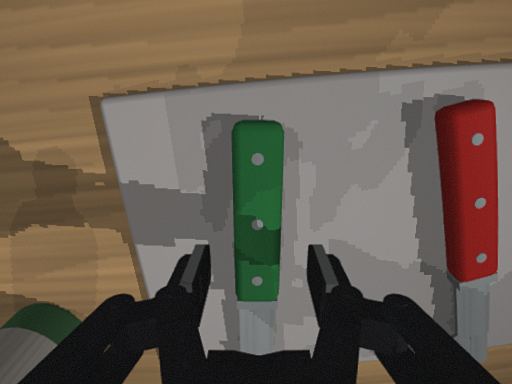

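The handle lies between the fingers, columns 232–283. I go down and grip.

>>> {"name": "servo_tool", "arguments": {"series": [{"tx":10,"ty":0,"tz":0,"rx":0.007,"ry":0,"rz":0,"fingers":0.2},{"tx":17,"ty":0,"tz":0,"rx":0.007,"ry":0,"rz":0,"fingers":0.2},{"tx":17,"ty":0,"tz":0,"rx":0.007,"ry":0,"rz":0,"fingers":-0.7},{"tx":17,"ty":0,"tz":0,"rx":0.007,"ry":0,"rz":0,"fingers":-0.7},{"tx":17,"ty":0,"tz":0,"rx":0.007,"ry":0,"rz":0,"fingers":-0.7}], "squeeze": 40}}

```text
t: 11.45
eef_pos: [0.4853, -0.273, 0.0147]
orientation: [0.065, 1.57, -0.065]
ft_force: [0.5, 0.2, -1.9]
grip_width: 0.294
```

```bash
python3 -c "
from h import *
to()"
```

```text
t 11.45 tcp [ 0.4853 -0.273   0.0147] yaw 85.28 xaxis [ 0. -0. -1.] F [ 0.5  0.2 -1.9] w 0.294 q [-0.56  0.01  1.92 -0.    1.21 -2.05]
```

Gripped (25 mm). Lift, then carry over to the drawer.

>>> {"name": "servo_tool", "arguments": {"series": [{"tx":-30,"ty":0,"tz":0,"rx":0,"ry":0,"rz":0,"fingers":-0.7},{"tx":-85,"ty":0,"tz":0,"rx":0,"ry":0,"rz":0,"fingers":-0.7},{"tx":-145,"ty":0,"tz":0,"rx":0,"ry":0,"rz":0,"fingers":-0.7},{"tx":-170,"ty":0,"tz":0,"rx":0,"ry":0,"rz":0,"fingers":-0.7}]}}

```text
t: 11.95
eef_pos: [0.4859, -0.2733, 0.1887]
orientation: [0.063, 1.566, -0.066]
ft_force: [0.5, -0.9, -1.8]
grip_width: 0.292
```

```bash
python3 -c "
from h import *
to((.553,.215,.19,4.75))
c=snap('wrist','w10')"
```

```text
t 11.95 tcp [ 0.4859 -0.2733  0.1887] yaw 85.28 xaxis [ 0.004 -0.002 -1.   ] F [ 0.5 -0.9 -1.8] w 0.292 q [-0.56 -0.13  1.75  0.    1.51 -2.05]
(0.553, 0.215, 0.19, 4.75) -> t [ -2.2 492.2  26.7] r [ 1.406e+00  5.000e-03 -1.000e-03] rows 7.9
```

View pics/w10.png

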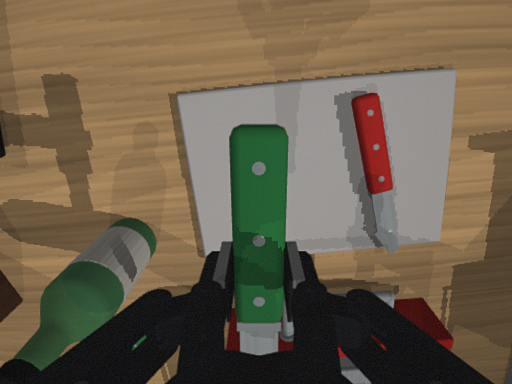

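The knife is held straight, its handle at (259,225). Carrying on.

>>> {"name": "servo_tool", "arguments": {"series": [{"tx":-10,"ty":40,"tz":2,"rx":0.12,"ry":0,"rz":0,"fingers":-0.7},{"tx":-10,"ty":492,"tz":27,"rx":1.406,"ry":0,"rz":0,"fingers":-0.7},{"tx":-10,"ty":492,"tz":27,"rx":1.406,"ry":0,"rz":0,"fingers":-0.7},{"tx":-10,"ty":492,"tz":27,"rx":1.406,"ry":0,"rz":0,"fingers":-0.7},{"tx":-10,"ty":492,"tz":27,"rx":1.406,"ry":0,"rz":0,"fingers":-0.7}]}}

```text
t: 12.62
eef_pos: [0.5223, -0.0081, 0.1939]
orientation: [0.69, 1.459, -0.691]
ft_force: [1.7, -0.4, -1.7]
grip_width: 0.297
```

```bash
python3 -c "
from h import *
to((.553,.215,.19,4.75))"
```

```text
t 12.62 tcp [ 0.5223 -0.0081  0.1939] yaw 39.33 xaxis [-0.  0. -1.] F [ 1.7 -0.4 -1.7] w 0.297 q [-0.06 -0.21  1.82 -0.    1.54 -0.75]
(0.553, 0.215, 0.19, 4.75) -> t [   3.9  165.2 -153.1] r [ 0.603 -0.     0.   ] rows 3.6
```

>>> {"name": "servo_tool", "arguments": {"series": [{"tx":0,"ty":165,"tz":-153,"rx":0.603,"ry":0,"rz":0,"fingers":-0.7},{"tx":0,"ty":165,"tz":-153,"rx":0.603,"ry":0,"rz":0,"fingers":-0.7},{"tx":0,"ty":165,"tz":-153,"rx":0.603,"ry":0,"rz":0,"fingers":-0.7},{"tx":0,"ty":165,"tz":-153,"rx":0.603,"ry":0,"rz":0,"fingers":-0.7},{"tx":0,"ty":165,"tz":-153,"rx":0.603,"ry":0,"rz":0,"fingers":-0.7}]}}

```text
t: 13.25
eef_pos: [0.5515, 0.2161, 0.1932]
orientation: [1.141, 1.252, -1.143]
ft_force: [0.6, -0.7, -1.3]
grip_width: 0.292
```

```bash
python3 -c "
from h import *
to((.553,.215,.0285,4.75))
c=snap('wrist','w11')
b=np.array([.555,.193])
print('floor',proj(c,[[*(b+x*np.array([.9966,.0829])+y*np.array([-.0829,.9966])),.067] for x,y in((-.061,.107),(.061,.107),(.061,-.107),(-.061,-.107))]))"
```

```text
t 13.25 tcp [0.5515 0.2161 0.1932] yaw 5.24 xaxis [-0.002 -0.    -1.   ] F [ 0.6 -0.7 -1.3] w 0.292 q [ 0.33 -0.05  1.67  0.    1.52  0.24]
(0.553, 0.215, 0.0285, 4.75) -> t [164.7   1.7   1.2] r [ 0.008 -0.     0.002] rows 2.6
floor [[189.79206637  92.30960787]
 [332.71897931  93.62123858]
 [315.11481191 301.3090189 ]
 [202.91506567 300.42951369]]
```

View pics/w11.png

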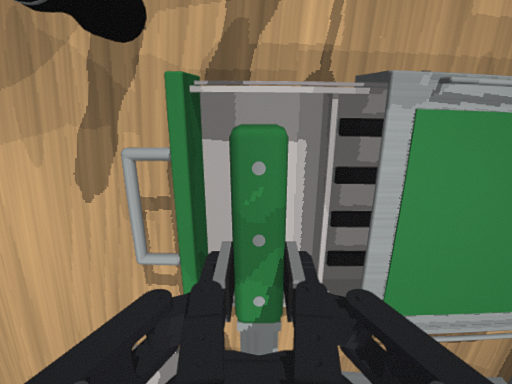

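The compartment's divider top at (333,95) and side wall at row 88 fall where predicted, and the knife is centred over it. I lower it.

>>> {"name": "servo_tool", "arguments": {"series": [{"tx":50,"ty":2,"tz":1,"rx":0.008,"ry":0,"rz":0,"fingers":-0.7},{"tx":100,"ty":2,"tz":1,"rx":0.008,"ry":0,"rz":0,"fingers":-0.7},{"tx":140,"ty":2,"tz":1,"rx":0.008,"ry":0,"rz":0,"fingers":-0.7},{"tx":156,"ty":2,"tz":1,"rx":0.008,"ry":0,"rz":0,"fingers":-0.7},{"tx":156,"ty":2,"tz":1,"rx":0.008,"ry":0,"rz":0,"fingers":-0.7}]}}

```text
t: 13.92
eef_pos: [0.5539, 0.2117, 0.0384]
orientation: [1.149, 1.247, -1.15]
ft_force: [0.6, -0.5, -1.2]
grip_width: 0.29
```

```bash
python3 -c "
from h import *
to((.553,.215,.0285,4.75))
c=snap('wrist','w12')"
```

```text
t 13.93 tcp [0.5539 0.2117 0.0384] yaw 4.62 xaxis [-0.001 -0.    -1.   ] F [ 0.6 -0.5 -1.2] w 0.29 q [ 0.32  0.06  1.82 -0.    1.26  0.24]
(0.553, 0.215, 0.0285, 4.75) -> t [ 9.9 -0.6 -3.4] r [-0.002  0.     0.001] rows 0.2
```

View pics/w12.png

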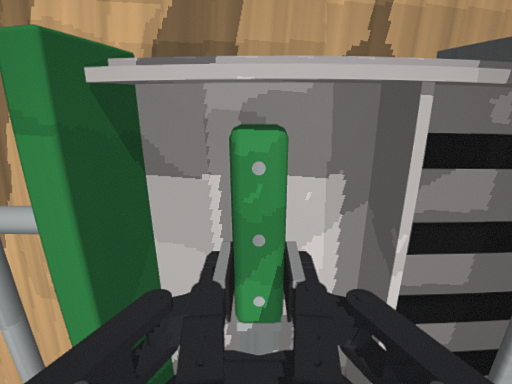

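>>> {"name": "servo_tool", "arguments": {"series": [{"tx":6,"ty":0,"tz":-3,"rx":0,"ry":0,"rz":0,"fingers":-0.7},{"tx":10,"ty":0,"tz":-3,"rx":0,"ry":0,"rz":0,"fingers":-0.7},{"tx":10,"ty":0,"tz":-3,"rx":0,"ry":0,"rz":0,"fingers":-0.7}]}}

```text
t: 14.35
eef_pos: [0.5537, 0.2154, 0.0286]
orientation: [1.149, 1.247, -1.149]
ft_force: [-0.2, 0.1, -1.3]
grip_width: 0.296
```

```bash
python3 -c "
from h import *
to()"
```

```text
t 14.35 tcp [0.5537 0.2154 0.0286] yaw 4.66 xaxis [-0. -0. -1.] F [-0.2  0.1 -1.3] w 0.296 q [ 0.33  0.07  1.83 -0.    1.24  0.25]
```

Not yet touching; 1 mm lower, then release gently and rise.

>>> {"name": "servo_tool", "arguments": {"series": [{"tx":1,"ty":0,"tz":0,"rx":0,"ry":0,"rz":0,"fingers":-0.7},{"tx":1,"ty":0,"tz":0,"rx":0,"ry":0,"rz":0,"fingers":-0.1},{"tx":1,"ty":0,"tz":0,"rx":0,"ry":0,"rz":0,"fingers":-0.1},{"tx":-30,"ty":0,"tz":0,"rx":0,"ry":0,"rz":0,"fingers":-0.1},{"tx":-80,"ty":0,"tz":0,"rx":0,"ry":0,"rz":0,"fingers":-0.1}]}}

```text
t: 14.98
eef_pos: [0.5529, 0.2151, 0.1081]
orientation: [1.147, 1.248, -1.152]
ft_force: [0.9, -0.2, 0.2]
grip_width: 0.448
```

>>> {"name": "servo_tool", "arguments": {"series": [{"tx":-50,"ty":0,"tz":0,"rx":0,"ry":0,"rz":0,"fingers":-0.5},{"tx":-80,"ty":-50,"tz":0,"rx":0,"ry":0,"rz":0,"fingers":-1},{"tx":-80,"ty":-110,"tz":0,"rx":0,"ry":0,"rz":0,"fingers":-1},{"tx":-80,"ty":-150,"tz":25,"rx":0,"ry":0,"rz":0,"fingers":-1}]}}

```text
t: 15.48
eef_pos: [0.4044, 0.1786, 0.189]
orientation: [1.149, 1.247, -1.147]
ft_force: [0.6, -0.4, 0.2]
grip_width: -0.003
```

```bash
python3 -c "
from h import *
import pickle
to()
c=snap('wrist','w13');pickle.dump(c,open('w13.pkl','wb'))"
```

```text
t 15.47 tcp [0.4044 0.1786 0.189 ] yaw 4.75 xaxis [ 0.001  0.001 -1.   ] F [ 0.6 -0.4  0.2] w -0.003 q [ 0.36 -0.4   1.97  0.    1.57  0.28]
```

View pics/w13.png

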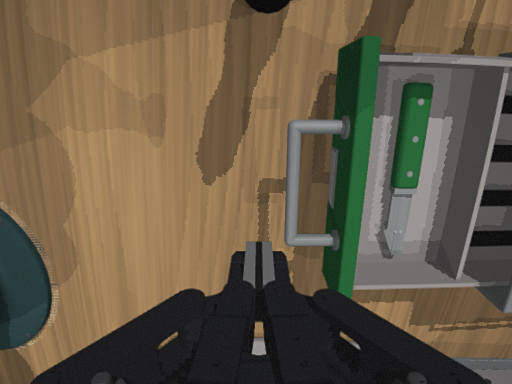

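The knife lies flat in the compartment, handle (417,90) to (405,187) and tip about (396,256). I check it by numbers, then push on the bar with shut fingers.

```bash
python3 -c "
from h import *
import pickle
c=pickle.load(open('w13.pkl','rb'))
P=onz(c,[(417,84),(396,256)],.038);m=P.mean(0)[:2];print(P,np.linalg.norm(P[1]-P[0]))
H=onz(c,[(295,124),(291,241)],.072).mean(0)[:2];u=np.array([.9966,.0829]);v=np.array([-.0829,.9966])
b=H+.121*u;print('bar',H,'bay',b,'knife in bay',(m-b)@u,(m-b)@v,'bar unit',(H-O)@u,(H-O)@v)
to((.394,.178,.055,4.75))"
```

```text
[[0.54518995 0.28374107 0.038     ]
 [0.56683881 0.10178047 0.038     ]] 0.1832439203604444
bar [0.43538455 0.18421355] bay [0.55597315 0.19424445] knife in bay -8.190497312384074e-05 -0.0014820534439848637 bar unit -0.2117063557658953 0.0017686968977449428
t 15.53 tcp [0.4017 0.1761 0.1892] yaw 4.72 xaxis [ 0.001 -0.    -1.   ] F [3.5 1.7 3.7] w -0.002 q [ 0.36 -0.41  1.98 -0.    1.57  0.27]
(0.394, 0.178, 0.055, 4.75) -> t [134.2  -7.6  -2.5] r [-0.     0.    -0.001] rows 2.2
```

>>> {"name": "servo_tool", "arguments": {"series": [{"tx":30,"ty":-11,"tz":0,"rx":0,"ry":0,"rz":0,"fingers":-1},{"tx":85,"ty":-11,"tz":0,"rx":0,"ry":0,"rz":0,"fingers":-1},{"tx":127,"ty":-11,"tz":0,"rx":0,"ry":0,"rz":0,"fingers":-1},{"tx":127,"ty":-11,"tz":0,"rx":0,"ry":0,"rz":0,"fingers":-1}]}}

```text
t: 16.02
eef_pos: [0.3939, 0.1769, 0.0594]
orientation: [1.146, 1.249, -1.153]
ft_force: [0.6, -0.1, -0.1]
grip_width: 0.001
```

```bash
python3 -c "
from h import *
to()
snap('wrist','w14')"
```

```text
t 16.02 tcp [0.3939 0.1769 0.0594] yaw 4.64 xaxis [-0.004 -0.002 -1.   ] F [ 0.6 -0.1 -0.1] w 0.001 q [ 0.36 -0.34  2.14  0.    1.34  0.28]
```

View pics/w14.png

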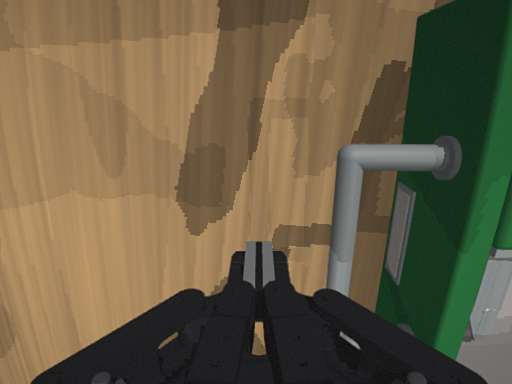

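Knife is within 2 mm of the compartment's centre. Lower a little, then push.

>>> {"name": "servo_tool", "arguments": {"series": [{"tx":8,"ty":5,"tz":-4,"rx":0,"ry":0,"rz":0,"fingers":-1},{"tx":8,"ty":25,"tz":-4,"rx":0,"ry":0,"rz":0,"fingers":-1},{"tx":8,"ty":55,"tz":-4,"rx":0,"ry":0,"rz":0,"fingers":-1},{"tx":8,"ty":90,"tz":-4,"rx":0,"ry":0,"rz":0,"fingers":-1},{"tx":8,"ty":120,"tz":-4,"rx":0,"ry":0,"rz":0,"fingers":-1}]}}

```text
t: 16.7
eef_pos: [0.5163, 0.1918, 0.0546]
orientation: [1.15, 1.246, -1.148]
ft_force: [-4.5, 0.5, 2.4]
grip_width: 0.001
```

>>> {"name": "servo_tool", "arguments": {"series": [{"tx":0,"ty":15,"tz":0,"rx":0,"ry":0,"rz":0,"fingers":-1},{"tx":0,"ty":25,"tz":0,"rx":0,"ry":0,"rz":0,"fingers":-1},{"tx":0,"ty":30,"tz":0,"rx":0,"ry":0,"rz":0,"fingers":-1},{"tx":0,"ty":35,"tz":0,"rx":0,"ry":0,"rz":0,"fingers":-1}]}}

```text
t: 17.2
eef_pos: [0.5494, 0.1941, 0.0539]
orientation: [1.149, 1.246, -1.149]
ft_force: [-2.4, -0.1, 1.8]
grip_width: 0.001
```

```bash
python3 -c "
from h import *
to()
snap('wrist','w15')
o=get_obs();print((o['eef_pos'][:2]-O)@np.array([.9966,.0829]))"
```

```text
t 17.2 tcp [0.5494 0.1941 0.0539] yaw 4.65 xaxis [ 0.  0. -1.] F [-2.4 -0.1  1.8] w 0.001 q [0.3  0.02 1.84 0.   1.28 0.21]
-0.09677065300170706
```

View pics/w15.png

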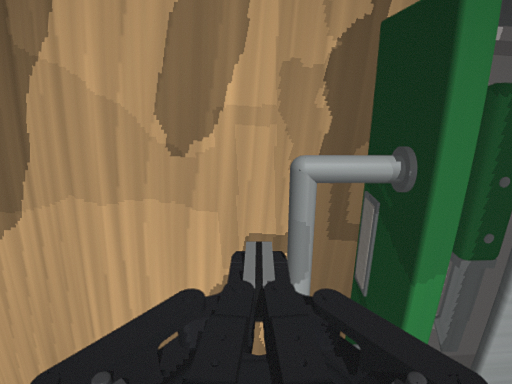

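Pushing evenly at about 2.4 N with the drawer still some way open; I go on in small steps.

>>> {"name": "servo_tool", "arguments": {"series": [{"tx":0,"ty":5,"tz":0,"rx":0,"ry":0,"rz":0,"fingers":-1},{"tx":0,"ty":10,"tz":0,"rx":0,"ry":0,"rz":0,"fingers":-1},{"tx":0,"ty":12,"tz":0,"rx":0,"ry":0,"rz":0,"fingers":-1}]}}

```text
t: 17.62
eef_pos: [0.5617, 0.195, 0.0536]
orientation: [1.149, 1.246, -1.149]
ft_force: [-3.0, -0.0, 2.9]
grip_width: -0.0
```

>>> {"name": "servo_tool", "arguments": {"series": [{"tx":0,"ty":2,"tz":0,"rx":0,"ry":0,"rz":0,"fingers":-1},{"tx":0,"ty":4,"tz":0,"rx":0,"ry":0,"rz":0,"fingers":-1}]}}

```text
t: 17.88
eef_pos: [0.5655, 0.1953, 0.0536]
orientation: [1.149, 1.246, -1.149]
ft_force: [-2.9, 0.6, 0.9]
grip_width: 0.004
```

```bash
python3 -c "
from h import *
import pickle
to()
c=snap('wrist','w16');pickle.dump(c,open('w16.pkl','wb'))"
```

```text
t 17.88 tcp [0.5655 0.1953 0.0536] yaw 4.64 xaxis [-0. -0. -1.] F [-2.9  0.6  0.9] w 0.004 q [ 0.29  0.06  1.8  -0.    1.28  0.21]
```

View pics/w16.png

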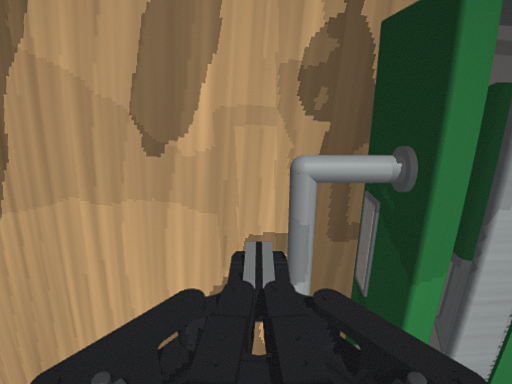

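>>> {"name": "servo_tool", "arguments": {"series": [{"tx":0,"ty":4,"tz":0,"rx":0,"ry":0,"rz":0,"fingers":-1},{"tx":0,"ty":7,"tz":0,"rx":0,"ry":0,"rz":0,"fingers":-1},{"tx":0,"ty":8,"tz":0,"rx":0,"ry":0,"rz":0,"fingers":-1}]}}

```text
t: 18.3
eef_pos: [0.5718, 0.1958, 0.0534]
orientation: [1.147, 1.25, -1.153]
ft_force: [-26.3, -3.0, 13.6]
grip_width: -0.001
```

>>> {"name": "servo_tool", "arguments": {"series": [{"tx":0,"ty":2,"tz":0,"rx":0,"ry":0,"rz":0,"fingers":-1},{"tx":0,"ty":4,"tz":0,"rx":0,"ry":0,"rz":0,"fingers":-1}]}}

```text
t: 18.55
eef_pos: [0.5725, 0.1959, 0.0532]
orientation: [1.142, 1.255, -1.159]
ft_force: [-67.4, -8.5, 36.4]
grip_width: 0.002
```

```bash
python3 -c "
from h import *
import pickle
to()
c=snap('wrist','w17');pickle.dump(c,open('w17.pkl','wb'))
print(onz(c,[(301,200)],.072))"
```

```text
t 18.55 tcp [0.5725 0.1959 0.0532] yaw 4.67 xaxis [-0.013 -0.002 -1.   ] F [-67.4  -8.5  36.4] w 0.002 q [0.29 0.08 1.78 0.   1.3  0.2 ]
[[0.58811185 0.23682563 0.072     ]]
```

View pics/w17.png

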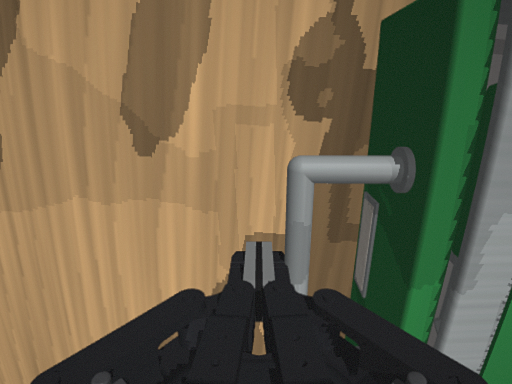

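Force rose sharply to 67 N: a hard stop. I back off and check that it is really the shut position.

>>> {"name": "servo_tool", "arguments": {"series": [{"tx":0,"ty":-8,"tz":0,"rx":0,"ry":0,"rz":0,"fingers":-1},{"tx":0,"ty":-30,"tz":0,"rx":0,"ry":0,"rz":0,"fingers":-1},{"tx":-50,"ty":-40,"tz":0,"rx":0,"ry":0,"rz":0,"fingers":-1},{"tx":-110,"ty":-40,"tz":0,"rx":0,"ry":0,"rz":0,"fingers":-1},{"tx":-170,"ty":-40,"tz":0,"rx":0,"ry":0,"rz":0,"fingers":-1}]}}

```text
t: 19.23
eef_pos: [0.5374, 0.1929, 0.2256]
orientation: [1.15, 1.246, -1.149]
ft_force: [1.7, 0.8, 0.0]
grip_width: -0.0
```

>>> {"name": "servo_tool", "arguments": {"series": [{"tx":-50,"ty":-30,"tz":-40,"rx":0,"ry":0,"rz":0,"fingers":-1},{"tx":-60,"ty":-40,"tz":0,"rx":0,"ry":0,"rz":0,"fingers":-1},{"tx":-60,"ty":-40,"tz":0,"rx":0,"ry":0,"rz":0,"fingers":-1},{"tx":-60,"ty":-40,"tz":0,"rx":0,"ry":0,"rz":0,"fingers":-1}]}}

```text
t: 19.73
eef_pos: [0.4979, 0.1898, 0.2832]
orientation: [1.15, 1.246, -1.15]
ft_force: [-0.2, 0.1, -0.1]
grip_width: 0.003
```

```bash
python3 -c "
from h import *
import pickle
to()
for n in('wrist','top','scene'):
    c=snap(n,n+'18');pickle.dump(c,open(n+'18.pkl','wb'))
w=cv2.imread('pics/wrist18.png');cv2.imwrite('pics/w18b.png',cv2.resize(w[:, 200:],None,fx=1.5,fy=1.5,interpolation=cv2.INTER_CUBIC))"
```

```text
t 19.73 tcp [0.4979 0.1898 0.2832] yaw 4.61 xaxis [ 0.  0. -1.] F [-0.2  0.1 -0.1] w 0.003 q [ 0.32 -0.2   1.67  0.    1.68  0.24]
```

View pics/w18b.png

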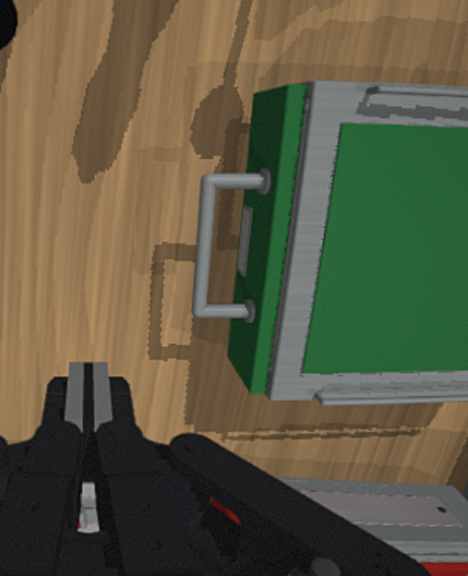

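View pics/scene18.png

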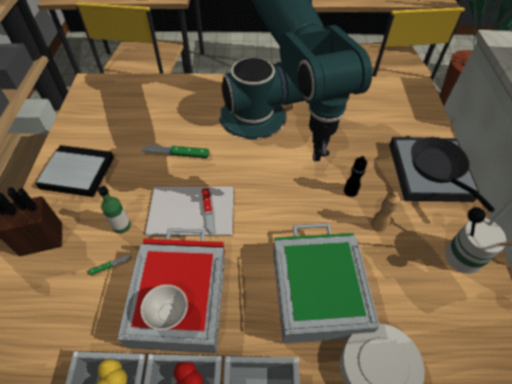

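View pics/top18.png

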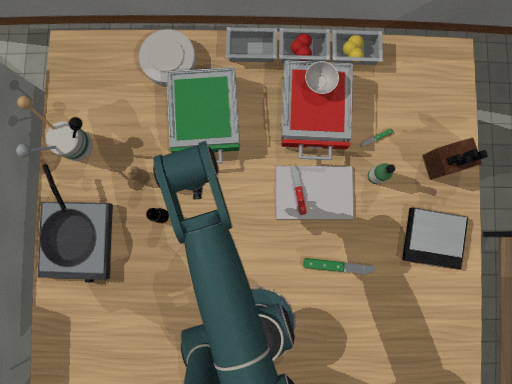

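The green front sits flush against the shell with no gap. The mill is upright at (355,176) in the scene view, and the red knife, salt mill, bottle and red drawer look unmoved. One numeric check, then I hand in.

```bash
python3 -c "
from h import *
import pickle
c=pickle.load(open('wrist18.pkl','rb'))
f=lambda x,y:((x+.5)/1.5-.5+200,(y+.5)/1.5-.5)
u=np.array([.9966,.0829])
B=onz(c,[f(208,180),f(200,312)],.072).mean(0)[:2];S=onz(c,[f(312,82),f(272,398)],.1).mean(0)[:2]
print('bar',B,'shell edge',S,'bar ahead of shell',(S-B)@u,'(shut = .060)')
job_done()"
```

```text
bar [0.59125641 0.19661848] shell edge [0.65080641 0.20220732] bar ahead of shell 0.05981084414698968 (shut = .060)
the job is handed in; nothing more can be done
```

The green knife is in the front compartment of the green drawer, the drawer is shut, and I handed the job in at about 20 s of the 72 s. The hand-in reports no verdict, so the checks below are my own.

**What I did:** I stood the pepper mill aside at about (0.40, 0.365) and pulled the drawer open about 150 mm by its bar. I then laid the middle-sized green knife from the board in the front compartment and pushed the drawer shut.

**Last checks:**
- **Knife:** it lay flat, within about 2 mm of the compartment's centre, before the drawer was shut. I could not see it again afterwards.
- **Drawer:** the bar measures 59.8 mm ahead of the shell edge, against 60 mm when shut.
- **Other things:** the mill is upright. The red drawer, red knife, salt mill and oil bottle look unmoved by eye; I did not measure them.

**What disagreed:**
- **Starting gap:** I first took the drawer to be about 6 mm ajar. The final bar position shows it was nearer 10 mm. This changed nothing in the job.
- **Push force:** it reached about 67 N at the closing stop, more than needed but under the 120 N wrist limit. Only the shut fingers pressed on the bar.

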